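Hold a sample blade in the reading chamber

ROBOT

A 7-joint arm with a two-finger parallel gripper is mounted at the origin on the work surface. World frame = base frame: x ahead of the robot, y to its left, z up, the work surface at z = 0. Lengths are in m, angles in rad, forces in N, time in s.
With the tool pointing down it reaches from about 0.35 to 0.9 m from the base axis. Payload 7.2 kg.
Tool frame: the origin (TCP) lies midway between the tips of the shut fingers; the grasp point (between the pads) lies 19 mm behind it (grip_point_offset is the distance from the TCP to the grasp point, in m); z points along the fingers, y is the line along which they close (so a half turn about z gives the same grasp; the last joint's range is limited). The gripper opens to 85 mm and grips with 20 to 120 N. Pads are 22 mm wide; open, the fingers measure 114 mm over their backs; the gripper's body (76 mm by 85 mm) begins 54 mm behind the grasp point. The pads swing forward as they close: fully open they stand 13 mm farther back than shut.
Start: joints at [1.138, 0.411, -0.013, 1.596, 0.006, 1.134, -0.082], TCP at [0.223, -0.584, 0.231] pointing down, gripper open.
Joint ranges: [-2.95, 2.95], [-0.29, 1.99], [-1.47, 1.44], [0.14, 2.54], [-1.03, 4.17], [0.13, 1.85], [-2.86, 2.86]. Speed limits (rad/s): [2.39, 2.39, 3.01, 3.01, 3.14, 3.14, 3.14].

INTERFACE

Orientations are given as a rotation vector (axis times angle).
In Python, from workcell import sense, snapshot, get_calibration, hand_in, grip_point_offset gives the robot as it stands.
- The arm moves only by the shell command python3 -m crank 'ROWS' [FORCE]. ROWS is JSON, a list of rows, each a list of 3 entries, a list of its own where there are three numbers: the opening, from 0 (shut) to 1 (fully open), then the shift along the tool's x, y, z in mm, then the turn, a rotation vector about the tool's x, y, z in rad. In form: [[fingers, [tx, ty, tz], [rx, ry, rz]], ...]. A call has 1 to 12 rows; each row shifts and turns the commanded pose from where the row before left it, along the tool's axes as they then stand; what a row does not reach is not made up. A row lasts 1/12 s, in which the tool goes at most 41.7 mm and 7.16 degrees, less where a joint would pass 70% of its speed; a pose out of reach is approached as far as the arm can. A call with a gripper value outside its range is refused whole. The fingers move at their own pace and stop on an object; FORCE is the grip in N (left out, the last holds). Time passes only in rows, so rows that do not move let the fingers close. It gives the time, the measured TCP pose, the force, the opening and the grip force at its end, in the units of the state.
- sense(): the state, without advancing time (a new reading comes with each control period).
- snapshot(name): name is "side" or "top" or "wrist"; returns the picture (400x640x3 uint8, red, green, blue); there is no depth.
- get_calibration(name): a dict with "vertical_fov" (degrees; the focal length in pixels is half the picture's height over the tangent of half this angle, whatever the lens; pixels are square), "cx", "cy" (the principal point, pixels), "k1" (the pictures are not rectified: a ray, as slopes to the right and down, at radius r is drawn at 1 + k1 r^2 times it, then the intrinsics apply), "camera_from_world" (4x4, takes a point from world to camera coordinates); the wrist camera has in their place "T_tool_cam" (4x4, takes a point from camera to tool coordinates, whose origin is the TCP and whose axes are the flange's). Camera axes: x right, y up, looking along -z (the intrinsics and any distortion apply to the point x, -y, -z); pixel columns grow to the right and rows downward; lengths in m; the calibration is good to about 2 mm. A picture is of the moment at which its call begins: read the wrist's pose just before it. get_calibration takes no time and is no camera call.
- hand_in(): hands the job in; it is judged then, once.
The state is a dict: "clock": time; "q": joint angles; "qd": joint speeds; "joint_torque": joint torques, N m; "tool_pos": TCP position; "eef_rot": TCP orientation; "wrist_force": force on the tool from outside, world axes, zero at the start; "wrist_torque": the same for the moment, N m; "width": finger opening in m; "grip_force": force on a finger pad.
Only numpy, scipy, OpenCV 4.12 (cv2) and the standard library are available. Lean on these libraries where they do the work, as an engineer would, in place of code of your own. Each camera call takes 0.05 s, during which the arm holds its last target. There are 200 camera calls.

TASK

Take the sample holder with the square block grip (not the round knob) out of the stand and pass its blade down through the uncovered slot in the lid of the reading chamber; the other slot is closed by a bolted cover. Hold it there upright and still with the disc on the blade level with the lens inside, 40 mm below the top of the lid, and finish while holding it, without letting go. Leave the other holder, the jar and the beaker where they are.

Things in the scene. Friction and masses are not known exactly. Their poses are not given: they have to be found in the camera images.
- holder: The sample holder to take: one rigid upright piece 125 mm tall, about 0.08 to 0.17 kg. Top: grey block 20 (x) x 44 (y) x 45 mm tall; below it an aluminium blade 8 mm thick (x), 44 mm wide (y), 80 mm long, lower edge rounded. Both faces alike. Origin: centre of the blade's lower edge, z up. It starts upright in a pocket of the stand, lower edge 8 mm above the table, axes parallel to the stand's
- holder_grip (a point): Centre of the holder's grip block, 102.5 mm above the blade's lower edge (110.5 mm above the table at the start). The block is 20 mm thick along x (grip across x), 44 mm wide along y; its lower face (shoulder) is 22.5 mm below this point
- holder_disc (a point): Centre of the round white sample disc (30 mm across with its dark ring, on both faces) in the holder's blade, 77.5 mm straight below holder_grip, 25 mm above the blade's lower edge
- spare: The other holder, in the other pocket of the stand: same blade, but an upright round knob 32 mm in diameter, 45 mm tall, as its grip. Origin at the centre of its blade's lower edge. To be left alone
- stand: Fixed white block 70 (x) x 200 (y) x 50 mm tall, origin at the centre of its underside on the table, turned by up to 0.4 rad. Two pockets 42 mm deep, 10.5 (x) x 48 mm (y), at y = +45 and -45 mm
- chamber: Fixed reading chamber 160 (x) x 220 (y) x 110 mm tall on a 170 x 230 mm foot, origin at the centre of its underside on the table, turned by up to 0.35 rad. White walls, clear pane on the side away from the robot, grey lid 8 mm thick with two slots. Hollow below each slot down to 12 mm above the table; a lens on the near wall under each slot, its axis 40 mm below the lid's top
- slot_left (a point): Centre of the left slot (y = +55 mm on the chamber) at the lid's top face, 110 mm above the table. The slot is 10 mm (x) x 48 mm (y) with a slightly bevelled mouth: the blade has 2 mm of play in thickness, 4 mm in width. Axes: x across the slot, y along it, z up
- slot_right (a point): Centre of the right slot (y = -55 mm on the chamber) at the lid's top face; otherwise the same as slot_left
- cover: Aluminium cover plate 46 (x) x 76 (y) x 8 mm with two bolt heads 4 mm high, bolted over one of the two slots, centred on it; it cannot be removed. The other slot is free and has a flat black rubber frame around it. Origin at the centre of the plate's underside, on the lid
- jar: Bystander: amber jar with black cap, 60 mm in diameter, 80 mm tall, origin at the centre of its underside on the table
- beaker: Bystander: empty glass beaker, 60 mm in diameter, 80 mm tall, origin at the centre of its underside on the table
Not all that is in view belongs to the job. What is shaped like the holder but blue or turquoise is not meant.

How it is judged:
At the end, for the whole second after the job is handed in: Disc centre 40 mm (within 7 mm) below the lid's top and within 7 mm of the free slot's middle, holder upright within 0.12 rad, gripped by the fingers (over 2 N), slower than 20 mm/s; the shoulder is then clear of the lid and the blade of the floor: only the gripper carries it (((x of holder_disc in the frame of slot_left between -0.006 and 0.006 m and y of holder_disc in the frame of slot_left between -0.007 and 0.007 m and z of holder_disc in the frame of slot_left between -0.047 and -0.033 m) or (x of holder_disc in the frame of slot_right between -0.006 and 0.006 m and y of holder_disc in the frame of slot_right between -0.007 and 0.007 m and z of holder_disc in the frame of slot_right between -0.047 and -0.033 m)) and angle between holder_disc's own z axis and vertical below 0.12 rad and contact force between the fingers and holder above 2 N and linear speed of holder below 0.02 m/s); the arm keeps its last pose, push and grip.
It fails at once if the other holder is pulled out or knocked (moved over 20 mm) (distance of spare from where it was at the start of the episode above 0.02 m).
It fails at once if the jar is moved over 30 mm (distance of jar from where it was at the start of the episode above 0.03 m).
It fails at once if the beaker is moved over 30 mm (distance of beaker from where it was at the start of the episode above 0.03 m).
It also fails if it takes over 48 s, if anything falls off the work surface, if the arm or the gripper's body presses on something with over 40 N, if the wrist force passes 120 N, or if a joint passes its speed limit or range.

## Working session

There is one attempt and no reset: what is moved stays moved. The work goes in short steps, Python scripts to look and compute and a shell command to move; the robot and the scene stay as the last step left them, time stands still between calls to the robot, and variables do not carry over. Pictures are saved under pics/ and viewed, at most 10 in all, crops included, and the job is handed in when it is done.

```bash
mkdir -p pics; python3 - <<'E'
from workcell import *
import cv2
s=sense(); print({k:s[k] for k in('clock','tool_pos','eef_rot','width')}, grip_point_offset)
for n in('side','top'):
    cv2.imwrite(f'pics/{n}0.png',cv2.cvtColor(snapshot(n),cv2.COLOR_RGB2BGR)); print(n,get_calibration(n))
print(get_calibration('wrist'))
E
```

```text
{'clock': 0.0, 'tool_pos': array([ 0.22275438, -0.58342902,  0.23046492]), 'eef_rot': array([-3.08795240e+00, -5.69558910e-01,  6.01244877e-04]), 'width': 0.08564647560793852} 0.0187
side {'vertical_fov': 54.81879142365471, 'cx': 320.5624255920165, 'cy': 203.95320743191598, 'k1': -0.004798401945747119, 'camera_from_world': array([[ 0.95403015, -0.29946778, -0.01206306, -0.50997472],
       [ 0.23215757,  0.71294309,  0.66167591, -0.17234997],
       [-0.18955034, -0.6340593 ,  0.74969292, -0.7615256 ],
       [ 0.        ,  0.        ,  0.        ,  1.        ]])}
top {'vertical_fov': 51.502149581559735, 'cx': 320.70006650918225, 'cy': 198.88171508661287, 'k1': -0.0507369514943434, 'camera_from_world': array([[ 0.02282921, -0.99903258,  0.03758639, -0.049447  ],
       [ 0.99386092,  0.02675   ,  0.1073541 , -0.55164109],
       [-0.10825568,  0.03490483,  0.99351012, -0.99162398],
       [ 0.        ,  0.        ,  0.        ,  1.        ]])}
{'vertical_fov': 71.21803616148883, 'cx': 319.9756969381963, 'cy': 198.69752948891468, 'k1': -0.040431281955571746, 'T_tool_cam': array([[-1.16593054e-04,  9.44314877e-01,  3.29043157e-01,
         8.50315837e-02],
       [ 9.99999786e-01,  3.22142449e-04, -5.70171037e-04,
        -6.58487377e-04],
       [-6.44419761e-04,  3.29043020e-01, -9.44314712e-01,
        -1.42530529e-01],
       [ 0.00000000e+00,  0.00000000e+00,  0.00000000e+00,
         1.00000000e+00]])}
```

View pics/side0.png

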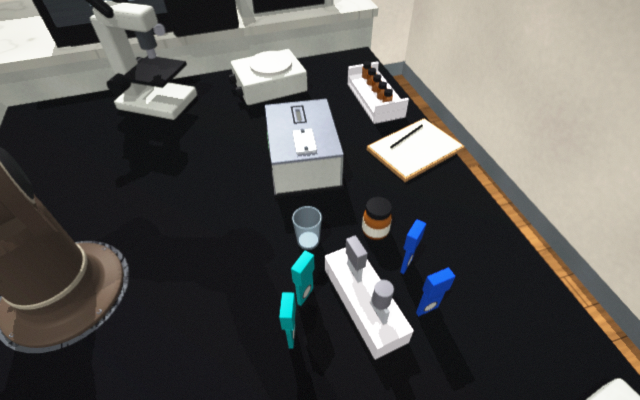

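View pics/top0.png

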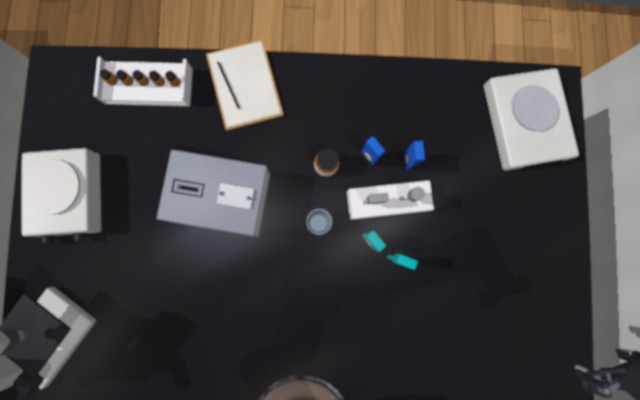

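The free slot with its black frame is the left one: side (298,114), top (188,188). The cover is on the right slot: side (305,141), top (236,196).

Candidates for the holder:
- Grey square block: side (356,252), top (377,198). This one matches the description.
- Grey round knob: side (383,293), top (417,193). This is the spare.
- Turquoise pieces: side (303,275) and (289,315). Decoys.
- Blue pieces: side (413,245) and (436,290). Decoys.

Next is a close crop to check the choice, plus coarse positions.

```bash
cat > h.py <<'E'
import numpy as np, cv2
from workcell import *
from scipy.spatial.transform import Rotation as R
def cam(n,s=None):
    c=get_calibration(n); f=200/np.tan(np.radians(c['vertical_fov']/2))
    if n=='wrist':
        T=np.eye(4); T[:3,:3]=R.from_rotvec(s['eef_rot']).as_matrix(); T[:3,3]=s['tool_pos']; W=T@c['T_tool_cam']
    else: W=np.linalg.inv(c['camera_from_world'])
    return f,c['cx'],c['cy'],c['k1'],W
def pix2z(C,uv,z):
    f,cx,cy,k,W=C; out=[]
    for u,v in np.atleast_2d(uv):
        d=np.array([(u-cx)/f,(v-cy)/f]); m=d.copy()
        for _ in range(10): m=d/(1+k*(m@m))
        r=W[:3,:3]@[m[0],-m[1],-1]; o=W[:3,3]; out.append(o+r*(z-o[2])/r[2])
    return np.array(out)
def proj(C,P):
    f,cx,cy,k,W=C; p=(np.atleast_2d(P)-W[:3,3])@W[:3,:3]
    m=np.c_[p[:,0],-p[:,1]]/-p[:,2:]; m=m*(1+k*(m**2).sum(1,keepdims=True)); return m*f+[cx,cy]
def frame(x,y,yaw,P): # local points -> world
    c,s=np.cos(yaw),np.sin(yaw); P=np.atleast_2d(P).astype(float)
    return np.c_[x+c*P[:,0]-s*P[:,1],y+s*P[:,0]+c*P[:,1],P[:,2]]
E
python3 - <<'E'
from h import *
a=cv2.imread('pics/side0.png')[215:365,260:460]; cv2.imwrite('pics/c1.png',cv2.resize(a,(800,600),interpolation=3))
T=cam('top');S=cam('side')
print('lid top',pix2z(T,[(170,150),(270,165),(261,236),(157,219),(188,188),(236,196)],.11).round(3))
print('lid side',pix2z(S,[(298,114),(305,141)],.11).round(3))
print('blk',pix2z(T,[(377,198),(417,193)],.133).round(3), pix2z(S,[(355,241),(383,286)],.133).round(3))
print('jar/beaker',pix2z(T,[(326,161),(319,221)],.08).round(3))
print('stand',pix2z(T,[(346,189),(431,181),(434,211),(349,219)],.05).round(3))
E
```

```text
lid top [[0.647 0.315 0.11 ]
 [0.619 0.085 0.11 ]
 [0.457 0.099 0.11 ]
 [0.489 0.334 0.11 ]
 [0.561 0.268 0.11 ]
 [0.545 0.159 0.11 ]]
lid side [[0.562 0.27  0.11 ]
 [0.55  0.164 0.11 ]]
blk [[ 0.547 -0.158  0.133]
 [ 0.561 -0.248  0.133]] [[ 0.551 -0.152  0.133]
 [ 0.562 -0.247  0.133]]
jar/beaker [[ 0.638 -0.044  0.08 ]
 [ 0.495 -0.031  0.08 ]]
stand [[ 0.576 -0.096  0.05 ]
 [ 0.602 -0.306  0.05 ]
 [ 0.528 -0.313  0.05 ]
 [ 0.504 -0.104  0.05 ]]
```

View pics/c1.png

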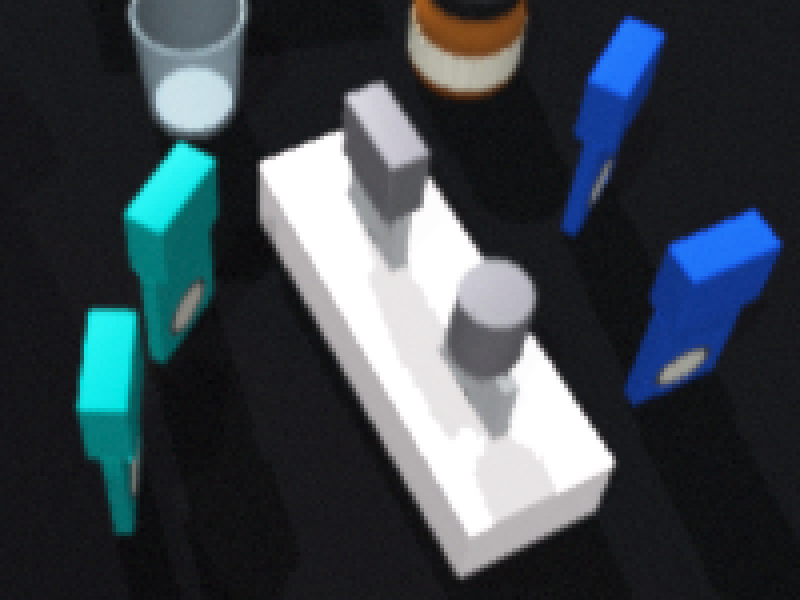

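The crop shows the square-block grip at crop (385,150) standing in the stand's left pocket. The round knob is at (495,310), so the choice is confirmed.

```bash
cat >> h.py <<'E'
def target(pos,yaw): # TCP down, tool x at world angle yaw
    Rt=np.c_[[np.cos(yaw),np.sin(yaw),0],[np.sin(yaw),-np.cos(yaw),0],[0,0,-1]]
    s=sense(); R0=R.from_rotvec(s['eef_rot']).as_matrix()
    print('shift mm',(R0.T@(np.array(pos)-s['tool_pos'])*1e3).round(1),'turn',R.from_matrix(R0.T@Rt).as_rotvec().round(3),
     't',s['clock'],'F',np.round(s['wrist_force'],1),'w',round(s['width'],4),'g',round(s['grip_force'],1))
E
python3 - <<'E'
from h import *
target([.549,-.155,.235],1.69)
E
```

```text
shift mm [ 457.6 -283.9   -4.1] turn [-1.000e-03 -1.000e-03 -1.325e+00] t 0.1 F [-0.  -0.3 -0.5] w 0.0852 g 0.0
```

```bash
python3 -m crank '[[1,[30,-19,0],[0,0,0]],[1,[30,-19,0],[0,0,0]],[1,[30,-19,0],[0,0,0]],[1,[30,-19,0],[0,0,0]],[1,[30,-19,0],[0,0,0]],[1,[30,-19,0],[0,0,0]],[1,[30,-19,0],[0,0,0]],[1,[30,-19,0],[0,0,0]],[1,[30,-19,0],[0,0,0]],[1,[30,-19,0],[0,0,0]],[1,[30,-19,0],[0,0,0]],[1,[30,-19,0],[0,0,0]]]'
python3 -m crank '[[1,[30,-19,0],[0,0,0]],[1,[30,-19,0],[0,0,0]],[1,[30,-18,0],[0,0,0]],[1,[0,0,0],[0,0,-0.12]],[1,[0,0,0],[0,0,-0.12]],[1,[0,0,0],[0,0,-0.12]],[1,[0,0,0],[0,0,-0.12]],[1,[0,0,0],[0,0,-0.12]],[1,[0,0,0],[0,0,-0.12]],[1,[0,0,0],[0,0,-0.12]],[1,[0,0,0],[0,0,-0.12]],[1,[0,0,0],[0,0,-0.12]]]'
python3 -m crank '[[1,[0,0,0],[0,0,-0.12]],[1,[0,0,0],[0,0,-0.12]],[1,[0,0,0],[0,0,0]],[1,[0,0,0],[0,0,0]],[1,[0,0,0],[0,0,0]]]'
python3 - <<'E'
from h import *
target([.549,-.155,.235],1.69)
s=sense();a=snapshot('wrist');cv2.imwrite('pics/w1.png',a[:,:,::-1]);np.save('w1s.npy',np.r_[s['tool_pos'],s['eef_rot']])
E
```

```text
clock: 1.1
tool_pos: [0.4785, -0.2409, 0.2311]
eef_rot: [-3.089, -0.57, 0.001]
wrist_force: [0.9, -0.6, 0.3]
width: 0.0855
grip_force: 0.0
clock: 2.1
tool_pos: [0.5417, -0.158, 0.2309]
eef_rot: [-2.35, -2.084, 0.001]
wrist_force: [0.8, -0.5, 0.2]
width: 0.0854
grip_force: 0.0
clock: 2.52
tool_pos: [0.5419, -0.1581, 0.2311]
eef_rot: [-2.096, -2.34, 0.0]
wrist_force: [-0.6, 1.1, 0.6]
width: 0.0853
grip_force: 0.0
shift mm [ 2.3  7.4 -3.9] turn [-0.    -0.    -0.009] t 2.5167 F [-0.6  1.1  0.6] w 0.0853 g 0.0
```

View pics/w1.png

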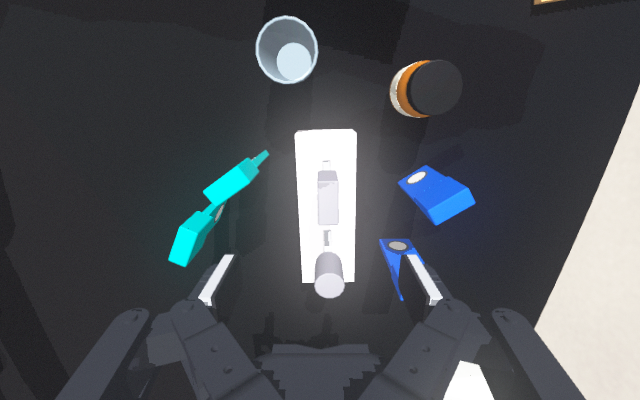

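The wrist view shows the stand at (327,205), with the block at about (328,200) and the knob at (329,275). The left fingertip is at (217,280) and the right at (423,280), and the decoys stand to either side. I'll zoom in on the block for its edges.

```bash
python3 - <<'E'
from h import *
a=cv2.imread('pics/w1.png')[120:300,280:380]; b=cv2.resize(a,(333,600),interpolation=cv2.INTER_CUBIC)
b=(255*(b/255.)**1.6).astype('uint8')
c=cv2.resize(cv2.imread('pics/w1.png')[165:235,300:355],(440,560),interpolation=cv2.INTER_CUBIC)
cv2.imwrite('pics/c2.png',np.hstack([b[:560],c]))
r=np.load('w1s.npy'); s=dict(tool_pos=r[:3],eef_rot=r[3:]); C=cam('wrist',s)
x,y,yaw=.549,-.155,.12
for z in(.133,.088): print(proj(C,frame(x,y,yaw,[[i*.01,j*.022,z] for i,j in((1,1),(1,-1),(-1,-1),(-1,1))])).round(1).tolist())
print(pix2z(C,[(297,131),(356,130),(303,282),(355,282)],.05).round(4))
E
```

```text
[[339.5, 174.4], [338.9, 220.1], [317.6, 220.3], [316.9, 174.6]]
[[336.7, 163.7], [336.3, 203.5], [317.9, 203.7], [317.4, 163.9]]
[[ 0.5099 -0.1073  0.05  ]
 [ 0.5763 -0.0988  0.05  ]
 [ 0.5348 -0.3084  0.05  ]
 [ 0.6059 -0.3006  0.05  ]]
```

View pics/c2.png

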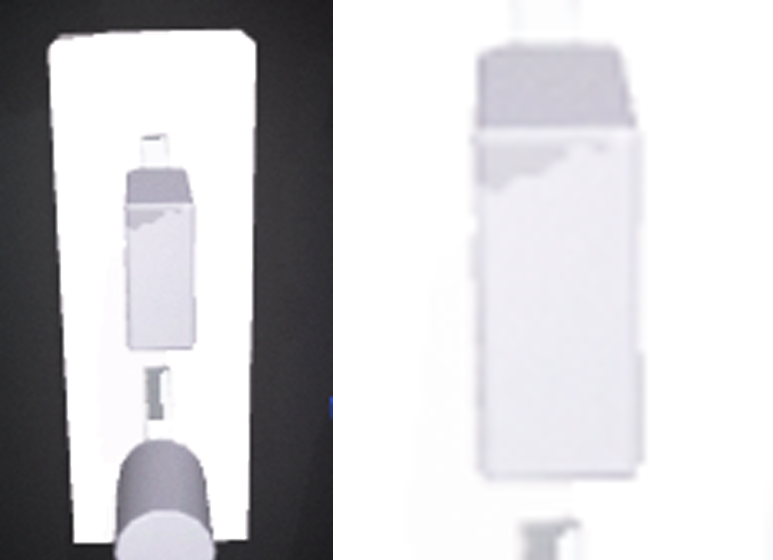

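The block's top face spans about x 318–338 and y 181–224 px, and its edges run parallel to the tool. I'll compute the centre, then fly to the chamber to measure the slot before grasping.

```bash
python3 - <<'E'
from h import *
r=np.load('w1s.npy'); s=dict(tool_pos=r[:3],eef_rot=r[3:]); C=cam('wrist',s)
p=pix2z(C,[(327.7,202.3),(317.7,202.3),(337.7,202.3),(327.7,180.6),(327.7,224)],.133); print(p.round(4), np.ptp(p,0))
target([p[0,0],p[0,1],.235],1.69)
target([.561,.25,.24],1.446)
E
```

```text
[[ 0.549  -0.1592  0.133 ]
 [ 0.5399 -0.1602  0.133 ]
 [ 0.5581 -0.1582  0.133 ]
 [ 0.5466 -0.1387  0.133 ]
 [ 0.5516 -0.1808  0.133 ]] [0.01822444 0.04206478 0.        ]
shift mm [-1.9  6.9 -3.9] turn [-0.    -0.    -0.009] t 2.5667 F [ 0.2 -1.   0.3] w 0.0852 g 0.0
shift mm [403.5  64.   -8.8] turn [-0.    -0.     0.235] t 2.5667 F [ 0.2 -1.   0.3] w 0.0852 g 0.0
```

```bash
python3 -m crank '[[1,[34,5,-1],[0,0,0]],[1,[34,5,-1],[0,0,0]],[1,[34,5,-1],[0,0,0]],[1,[34,5,-1],[0,0,0]],[1,[34,5,-1],[0,0,0]],[1,[34,5,-1],[0,0,0]],[1,[34,5,-1],[0,0,0]],[1,[34,6,-1],[0,0,0]],[1,[34,6,-1],[0,0,0]],[1,[34,6,0],[0,0,0]],[1,[34,6,0],[0,0,0]],[1,[30,6,0],[0,0,0]]]' >/dev/null
python3 -m crank '[[1,[0,0,0],[0,0,0.118]],[1,[0,0,0],[0,0,0.117]],[1,[0,0,0],[0,0,0]],[1,[0,0,0],[0,0,0]],[1,[0,0,0],[0,0,0]]]'
python3 - <<'E'
from h import *
s=sense();a=snapshot('wrist');cv2.imwrite('pics/w2.png',a[:,:,::-1]);np.save('w2s.npy',np.r_[s['tool_pos'],s['eef_rot']])
p=proj(cam('wrist',s),[[.561,.268,.11]])[0].round().astype(int); print(p)
b=cv2.resize(a[p[1]-40:p[1]+40,p[0]-25:p[0]+25,::-1],(375,600),interpolation=cv2.INTER_CUBIC)
c=cv2.resize(a[:,:,::-1],None,fx=.65,fy=.65); c=np.vstack([c,np.zeros((340,416,3),'uint8')])
cv2.imwrite('pics/c3.png',np.hstack([b,c]))
E
```

```text
clock: 3.98
tool_pos: [0.5607, 0.2504, 0.2403]
eef_rot: [2.349, 2.086, -0.0]
wrist_force: [-0.7, 0.2, 0.4]
width: 0.0855
grip_force: 0.0
[318 173]
```

View pics/c3.png

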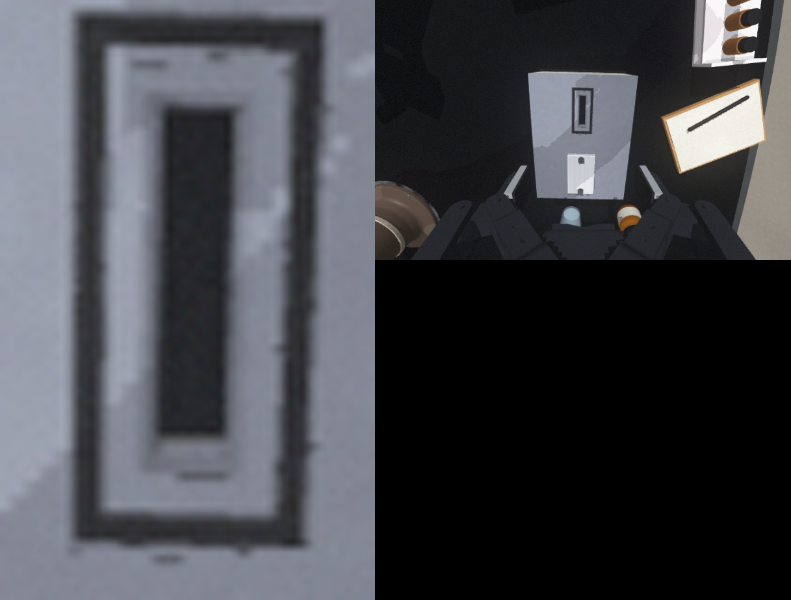

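The crop shows the free slot with its black frame. Frame outer corners in the crop are about (76,15), (324,20), (306,545), (75,538), and the slot's dark area is centred near (196,273). The cover is on the other slot. I'll fit these properly.

```bash
python3 - <<'E'
from h import *
r=np.load('w2s.npy'); s=dict(tool_pos=r[:3],eef_rot=r[3:]); C=cam('wrist',s)
g=cv2.cvtColor(cv2.imread('pics/w2.png'),cv2.COLOR_BGR2GRAY)[133:213,293:343]
k=8; G=cv2.GaussianBlur(cv2.resize(g,None,fx=k,fy=k,interpolation=cv2.INTER_CUBIC),(0,0),5)
cs,h=cv2.findContours((G<105).astype('uint8'),cv2.RETR_CCOMP,cv2.CHAIN_APPROX_NONE)
for c,hh in zip(cs,h[0]):
    A=cv2.contourArea(c)
    if A<3000: continue
    px=(c[:,0]+.5)/k-.5+[293,133]
    W=pix2z(C,px,.11)[:,:2]; (cx,cy),(w,hh2),ang=cv2.minAreaRect((W*1e4).astype(np.float32))
    m=np.radians(ang); m=(m+np.pi/4)%(np.pi/2)-np.pi/4
    mo=cv2.moments((W*1e5).astype(np.float32)); cen=np.array([mo['m10'],mo['m01']])/mo['m00']/1e5
    mu=.5*np.arctan2(2*mo['mu11'],mo['mu20']-mo['mu02'])
    print('A',A,'ctr',round(cx/1e4,4),round(cy/1e4,4),'centroid',cen.round(4),'size mm',round(w/10,1),round(hh2/10,1),'yaw',round(m,3),round((mu%np.pi)-np.pi/2,3),'hole' if hh[3]>=0 else '')
print(pix2z(C,np.array([(76,15),(324,20),(306,545),(75,538),(196,273)])/7.5-.4+[293,133],.11).round(4))
E
```

```text
A 32154.0 ctr 0.5614 0.2714 centroid [0.5615 0.2716] size mm 47.8 11.5 yaw -0.145 -0.147 
A 147203.0 ctr 0.5616 0.2695 centroid [0.5614 0.2696] size mm 74.0 33.1 yaw -0.148 -0.146 
A 93985.0 ctr 0.5614 0.2701 centroid [0.5612 0.27  ] size mm 63.7 24.5 yaw -0.146 -0.14 hole
[[0.5507 0.3075 0.11  ]
 [0.5821 0.3031 0.11  ]
 [0.5724 0.2319 0.11  ]
 [0.5407 0.2368 0.11  ]
 [0.5619 0.2721 0.11  ]]
```

```bash
python3 -m crank '[[1,[0,0,0],[0,0,-0.118]],[1,[0,0,0],[0,0,-0.117]],[1,[0,0,0],[0,0,0]]]' >/dev/null
python3 - <<'E'
from h import *
target([.549,-.1592,.20],1.571+.125)
E
```

```text
shift mm [-405.   -60.7   40.3] turn [ 0.     0.    -0.005] t 4.2833 F [-0.2  0.7 -0.2] w 0.0855 g 0.0
```

```bash
python3 -m crank '[[1,[-34,-5,3],[0,0,0]],[1,[-34,-5,3],[0,0,0]],[1,[-34,-5,3],[0,0,0]],[1,[-34,-5,3],[0,0,0]],[1,[-34,-5,3],[0,0,0]],[1,[-34,-5,3],[0,0,0]],[1,[-34,-5,3],[0,0,0]],[1,[-34,-5,3],[0,0,0]],[1,[-34,-5,4],[0,0,0]],[1,[-34,-5,4],[0,0,0]],[1,[-34,-5,4],[0,0,-0.005]],[1,[-31,-5,4],[0,0,0]]]' >/dev/null
python3 -m crank '[[1,[0,0,0],[0,0,0]],[1,[0,0,0],[0,0,0]],[1,[0,0,0],[0,0,0]],[1,[0,0,0],[0,0,0]]]' >/dev/null
python3 - <<'E'
from h import *
target([.549,-.1592,.09],1.571+.125)
E
```

```text
shift mm [ -2.3   1.1 110.6] turn [ 0.001 -0.    -0.006] t 5.6167 F [0.8 0.4 0.6] w 0.0854 g 0.0
```

```bash
python3 -m crank '[[0.6,[-2,1,0],[0,0,0]],[0.6,[0,0,0],[0,0,-0.006]],[0.6,[0,0,0],[0,0,0]],[0.6,[0,0,12],[0,0,0]],[0.6,[0,0,15],[0,0,0]],[0.6,[0,0,15],[0,0,0]],[0.6,[0,0,15],[0,0,0]],[0.6,[0,0,15],[0,0,0]],[0.6,[0,0,15],[0,0,0]],[0.6,[0,0,14],[0,0,0]],[0.6,[0,0,9],[0,0,0]],[0.6,[0,0,0],[0,0,0]]]' 40
python3 -m crank '[[0.6,[0,0,0],[0,0,0]],[0.4,[0,0,0],[0,0,0]],[0.3,[0,0,0],[0,0,0]],[0.25,[0,0,0],[0,0,0]],[0.2,[0,0,0],[0,0,0]],[0.15,[0,0,0],[0,0,0]],[0.1,[0,0,0],[0,0,0]],[0,[0,0,0],[0,0,0]],[0,[0,0,0],[0,0,0]],[0,[0,0,0],[0,0,0]],[0,[0,0,0],[0,0,0]]]' 40
```

```text
clock: 6.62
tool_pos: [0.547, -0.1598, 0.0878]
eef_rot: [-2.076, -2.354, 0.002]
wrist_force: [-0.0, 0.4, -0.5]
width: 0.0513
grip_force: 0.0
clock: 7.53
tool_pos: [0.5491, -0.1605, 0.0911]
eef_rot: [2.078, 2.355, 0.001]
wrist_force: [-0.4, 0.4, 6.0]
width: 0.0196
grip_force: 39.8
```

Gripped: width 19.6 mm, 40 N. Now lifting.

```bash
python3 -m crank '[[0,[0,0,0],[0,0,0]],[0,[0,0,0],[0,0,0]],[0,[0,0,-5],[0,0,0]],[0,[0,0,-10],[0,0,0]],[0,[0,0,-10],[0,0,0]],[0,[0,0,-10],[0,0,0]],[0,[0,0,-10],[0,0,0]],[0,[0,0,-20],[0,0,0]],[0,[0,0,-20],[0,0,0]],[0,[0,0,-25],[0,0,0]],[0,[0,0,-25],[0,0,0]],[0,[0,0,-25],[0,0,0]]]' 60
python3 - <<'E'
from h import *
target([.5614,.2698,.26],1.571-.146)
E
```

```text
clock: 8.53
tool_pos: [0.5481, -0.1602, 0.2523]
eef_rot: [2.078, 2.356, -0.0]
wrist_force: [1.1, 0.4, -1.0]
width: 0.0191
grip_force: 59.2
shift mm [425.   66.9  -7.7] turn [0.    0.    0.271] t 8.5333 F [ 1.1  0.4 -1. ] w 0.0191 g 59.2
```

```bash
python3 -m crank '[[0,[20,3,-1],[0,0,0]],[0,[37,6,-1],[0,0,0]],[0,[37,6,-1],[0,0,0]],[0,[37,6,-1],[0,0,0]],[0,[37,6,-1],[0,0,0]],[0,[37,6,-1],[0,0,0]],[0,[37,6,-1],[0,0,0]],[0,[37,6,-1],[0,0,0]],[0,[37,6,0],[0,0,0]],[0,[37,6,0],[0,0,0]],[0,[37,5,0],[0,0,0]],[0,[35,5,0],[0,0,0]]]' >/dev/null
python3 -m crank '[[0,[0,0,0],[0,0,0.09]],[0,[0,0,0],[0,0,0.09]],[0,[0,0,0],[0,0,0.09]],[0,[0,0,0],[0,0,0]],[0,[0,0,0],[0,0,0]],[0,[0,0,0],[0,0,0]],[0,[0,0,0],[0,0,0]]]'
python3 - <<'E'
from h import *
s=sense();a=snapshot('wrist');np.save('w3s.npy',np.r_[s['tool_pos'],s['eef_rot']])
cv2.imwrite('pics/w3.png',a[:,:,::-1])
target([.5614,.2698,.26],1.571-.146)
b=snapshot('side');cv2.imwrite('pics/s3.png',b[:,:,::-1])
x=cv2.resize(a[120:320,260:385,::-1],(375,600),interpolation=cv2.INTER_CUBIC)
y=cv2.resize(b[10:160,250:350,::-1],(400,600),interpolation=cv2.INTER_CUBIC)
cv2.imwrite('pics/c4.png',np.hstack([x,y]))
E
```

```text
clock: 10.12
tool_pos: [0.562, 0.2694, 0.2586]
eef_rot: [2.375, 2.057, 0.0]
wrist_force: [0.5, -0.2, -1.4]
width: 0.0195
grip_force: 59.3
shift mm [ 0.3 -0.7 -1.5] turn [0.    0.    0.002] t 10.1667 F [-0.   0.1 -0.1] w 0.0191 g 59.3
```

View pics/c4.png

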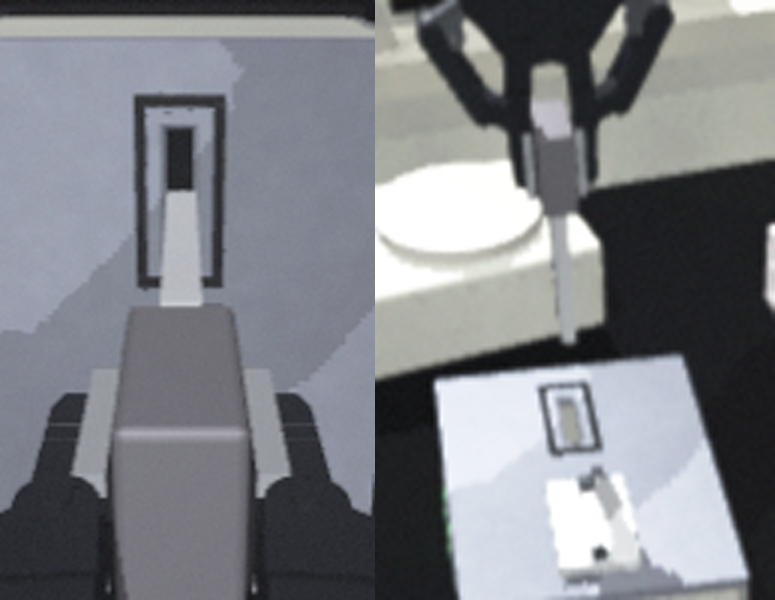

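The wrist crop shows the blade as a light strip (crop x 160–203, y 190–305), roughly aligned with the slot at (180,160). In the side crop the blade hangs upright above the frame at (570,415). I'll now get the sub-pixel offset of the blade relative to the slot, in tool axes.

```bash
python3 - <<'E'
from h import *
r=np.load('w3s.npy'); s=dict(tool_pos=r[:3],eef_rot=r[3:]); C=cam('wrist',s)
T=R.from_rotvec(r[3:]).as_matrix(); tool=lambda W:(W-r[:3])@T*1e3
im=cv2.imread('pics/w3.png').astype(float); g=cv2.GaussianBlur(im.mean(2),(0,0),.7)
def edges(row,c0,c1,bright):  # subpixel steepest edges left/right
    d=np.gradient(g[row])*(1 if bright else -1); out=[]
    for seg,sg in((range(c0,(c0+c1)//2),1),(range((c0+c1)//2,c1),-1)):
        k=max(seg,key=lambda i:sg*d[i]); a,b,c=[sg*d[k+j] for j in(-1,0,1)]; out.append(k+.5*(a-c)/(a-2*b+c))
    return out
# blade +y edge plane: tool x=+22mm; intersect pixel ray with it
def rayx(uv,x):
    P0=tool(pix2z(C,[uv],.3))[0];P1=tool(pix2z(C,[uv],.1))[0]; return P0+(P1-P0)*(x-P0[0])/(P1[0]-P0[0])
print('blade')
for row in(188,192,196,200,205,210,216):
    e=edges(row,308,334,True); A=rayx((e[0],row),22);B=rayx((e[1],row),22); print(row,np.round(e,2),'y',round((A[1]+B[1])/2,2),'w',round(B[1]-A[1],2),'z',round(A[2],1))
print('block face')
for row in(230,240,250,258):
    e=edges(row,294,348,True); A=rayx((e[0],row),22);B=rayx((e[1],row),22); print(row,np.round(e,2),'y',round((A[1]+B[1])/2,2),'w',round(B[1]-A[1],2),'z',round(A[2],1))
# frame of slot
G=cv2.resize(g[145:220,300:340].astype(np.float32),None,fx=8,fy=8,interpolation=cv2.INTER_CUBIC)
print('frame outer')
for row in(155,160,165,170,175,180,185,190,195,200,205):
    e=edges(row,300,340,False); P=pix2z(C,[(e[0],row),(e[1],row)],.11); m=tool(P.mean(0)); print(row,np.round(e,2),'tool',m.round(2),'w',round(np.linalg.norm(P[1]-P[0])*1e3,1))
print('slot est in tool',tool(np.array([.5614,.2698,.11])).round(2))
print('end corners blade',rayx((321,183),22).round(1))
E
```

```text
blade
188 [308.51 330.52] y -0.54 w 17.08 z 64.8
192 [308.48 330.52] y -0.53 w 16.34 z 54.6
196 [308.43 330.4 ] y -0.58 w 15.6 z 45.4
200 [308.71 330.17] y -0.54 w 14.63 z 36.9
205 [308.7 330.2] y -0.52 w 13.94 z 27.1
210 [308.74 330.15] y -0.5 w 13.25 z 18.3
216 [313.09 326.72] y -0.21 w 7.99 z 8.7
block face
230 [304.25 335.71] y -0.16 w 16.44 z -10.2
240 [302.69 337.13] y -0.19 w 16.71 z -21.3
250 [301.71 338.39] y -0.12 w 16.61 z -31.0
258 [300.4  339.56] y -0.15 w 16.82 z -37.8
frame outer
155 [304.13 334.83] tool [ 32.48  -0.72 148.58] w 32.2
160 [304.23 334.77] tool [ 27.18  -0.71 148.58] w 32.2
165 [304.24 324.06] tool [ 21.81  -6.38 148.58] w 21.0
170 [304.38 323.91] tool [ 16.39  -6.43 148.58] w 20.8
175 [304.56 323.93] tool [ 10.9   -6.35 148.58] w 20.8
180 [304.39 323.91] tool [  5.35  -6.5  148.58] w 21.1
185 [304.84 334.12] tool [ -0.27  -0.75 148.58] w 31.8
190 [304.87 334.14] tool [ -5.96  -0.73 148.58] w 32.0
195 [304.84 333.98] tool [-11.71  -0.83 148.58] w 32.0
200 [305.08 333.87] tool [-17.54  -0.77 148.58] w 31.8
205 [305.1  333.91] tool [-23.45  -0.74 148.58] w 32.1
slot est in tool [  0.29  -0.69 148.58]
end corners blade [22.   0.7 78.8]
```

```bash
python3 - <<'E'
from h import *
r=np.load('w3s.npy'); s=dict(tool_pos=r[:3],eef_rot=r[3:]); C=cam('wrist',s)
T=R.from_rotvec(r[3:]).as_matrix(); tool=lambda W:(W-r[:3])@T*1e3
g=cv2.GaussianBlur(cv2.imread('pics/w3.png').astype(float).mean(2),(0,0),.7)
def rayx(uv,x):
    P0=tool(pix2z(C,[uv],.3))[0];P1=tool(pix2z(C,[uv],.1))[0]; return P0+(P1-P0)*(x-P0[0])/(P1[0]-P0[0])
for row in range(186,221,3):
    d=np.gradient(g[row]); e=[]
    for a,b,sg in((311,319,1),(322,330,-1)):
        k=a+np.argmax(sg*d[a:b]); p,q,t=[sg*d[k+j] for j in(-1,0,1)]; e.append(k+.5*(p-t)/(p-2*q+t))
    A,B=[rayx((u,row),23) for u in e]; print(row,np.round(e,2),'y',round((A[1]+B[1])/2,2),'w',round(B[1]-A[1],2),'z',round(A[2],1))
# vertical profile: edges along column 320
col=g[170:275,318:323].mean(1); d=np.gradient(col)
print([(i+170,round(d[i],1)) for i in range(1,len(d)-1) if abs(d[i])>6 and abs(d[i])>=max(abs(d[i-1]),abs(d[i+1]))])
for row,z in((264,-41.9),(222.3,3.1),(183,83)):
    P=tool(pix2z(C,[(320,row)],r[2]-z/1e3))[0]; print(row,P.round(1))
E
```

```text
186 [315.11 324.92] y -0.15 w 7.67 z 66.8
189 [314.97 325.02] y -0.17 w 7.59 z 58.9
192 [314.89 325.34] y -0.08 w 7.63 z 51.5
195 [314.72 325.33] y -0.15 w 7.5 z 44.6
198 [314.44 322.38] y -1.25 w 5.43 z 38.1
201 [314.14 325.99] y -0.12 w 7.87 z 32.0
204 [314.06 326.04] y -0.13 w 7.72 z 26.3
207 [313.82 326.94] y 0.08 w 8.22 z 20.9
210 [313.32 327.02] y -0.05 w 8.34 z 15.8
213 [313.14 326.63] y -0.23 w 7.99 z 10.9
216 [313.09 326.72] y -0.21 w 7.87 z 6.4
219 [312.93 327.04] y -0.16 w 7.94 z 2.0
[(183, np.float64(54.6)), (222, np.float64(-32.9)), (262, np.float64(16.5)), (266, np.float64(-12.6))]
264 [ 21.6  -0.1 -41.9]
222.3 [20.5 -0.2  3.1]
183 [20.8 -0.2 83. ]
```

The blade hangs vertical at tool y = -0.15 mm and the slot is at -0.75 mm. So I shift tool y by -0.6 mm, descend to just above the lid and check the arm's settled error.

```bash
python3 -m crank '[[0,[0,-0.6,10],[0,0,0.002]],[0,[0,0,12],[0,0,0]],[0,[0,0,12],[0,0,0]],[0,[0,0,10],[0,0,0]],[0,[0,0,8],[0,0,0]],[0,[0,0,4],[0,0,0]],[0,[0,0,0],[0,0,0]],[0,[0,0,0],[0,0,0]],[0,[0,0,0],[0,0,0]],[0,[0,0,0],[0,0,0]],[0,[0,0,0],[0,0,0]]]' >/dev/null
python3 - <<'E'
from h import *
# desired blade: tool y=-0.15 over slot => tcp = slot + 0.15*(-tool y): use camera-consistent offset
y=np.array([np.sin(1.425),-np.cos(1.425),0])
for _ in range(3):
    target(np.array([.5614,.2698,.1281])+.00012*y,1.425); s=sense(); a=snapshot('wrist')
cv2.imwrite('pics/w4.png',a[:,:,::-1])
r=np.r_[s['tool_pos'],s['eef_rot']]; C=cam('wrist',s)
T=R.from_rotvec(r[3:]).as_matrix(); tool=lambda W:(W-r[:3])@T*1e3
g=cv2.GaussianBlur(a.astype(float).mean(2),(0,0),.7)
x=a[130:280,270:370,::-1]; cv2.imwrite('pics/c5.png',cv2.resize(x,(400,600),interpolation=cv2.INTER_CUBIC))
E
```

```text
shift mm [-0.2 -0.2 74.8] turn [ 0.001 -0.001 -0.001] t 11.1333 F [-0.1 -0.7 -1.4] w 0.0193 g 59.3
shift mm [-0.2 -0.1 74.7] turn [ 0.001 -0.    -0.001] t 11.1833 F [ 0.  -0.1 -0.9] w 0.0193 g 59.3
shift mm [-0.1 -0.1 74.6] turn [ 0.001 -0.    -0.001] t 11.2333 F [ 0.7  0.2 -1.3] w 0.0195 g 59.3
```

View pics/c5.png

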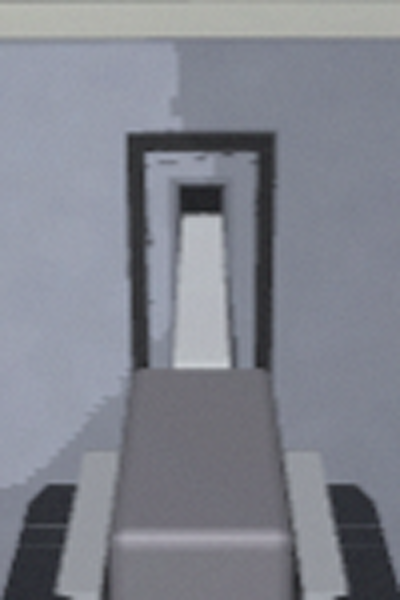

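The blade tip (crop (201,215)) is centred in the slot, whose dark area spans x 178–225. I'll insert gently, watching the force.

```bash
python3 -m crank '[[0,[0,0,3],[0,0,0]],[0,[0,0,3],[0,0,0]],[0,[0,0,3],[0,0,0]],[0,[0,0,3],[0,0,0]],[0,[0,0,3],[0,0,0]],[0,[0,0,3],[0,0,0]],[0,[0,0,3],[0,0,0]],[0,[0,0,0],[0,0,0]],[0,[0,0,0],[0,0,0]]]'
python3 - <<'E'
from h import *
target([.5614,.2698,.1281],1.425)
E
```

```text
clock: 12.03
tool_pos: [0.5613, 0.2698, 0.1811]
eef_rot: [-2.378, -2.052, 0.001]
wrist_force: [0.2, -0.3, 0.1]
width: 0.0194
grip_force: 59.3
shift mm [ 0.1  0.1 53. ] turn [-0.     0.    -0.001] t 12.0333 F [ 0.2 -0.3  0.1] w 0.0194 g 59.3
```

The lower edge is about 12 mm below the lid's top with no contact force, so I'll go on down.

```bash
python3 -m crank '[[0,[0,0,5],[0,0,0]],[0,[0,0,5],[0,0,0]],[0,[0,0,5],[0,0,0]],[0,[0,0,5],[0,0,0]],[0,[0,0,5],[0,0,0]],[0,[0,0,5],[0,0,0]],[0,[0,0,5],[0,0,0]],[0,[0,0,5],[0,0,0]],[0,[0,0,5],[0,0,0]],[0,[0,0,5],[0,0,0]],[0,[0,0,3],[0,0,0]],[0,[0,0,0],[0,0,0]]]'
python3 -m crank '[[0,[0,0,0],[0,0,0]],[0,[0,0,0],[0,0,0]],[0,[0,0,0],[0,0,0]],[0,[0,0,0],[0,0,0]],[0,[0,0,0],[0,0,0]],[0,[0,0,0],[0,0,0]]]' >/dev/null
python3 - <<'E'
from h import *
target([.5614,.2698,.1281],1.425)
s=sense(); a=snapshot('wrist'); b=snapshot('side')
r=np.r_[s['tool_pos'],s['eef_rot']]; C=cam('wrist',s); print(proj(cam('side'),[[.5614,.2698,.118],[.5614,.2698,.17]]))
x=cv2.resize(a[110:310,260:385,::-1],(375,600),interpolation=cv2.INTER_CUBIC)
y=cv2.resize(b[10:160,250:350,::-1],(400,600),interpolation=cv2.INTER_CUBIC)
cv2.imwrite('pics/c6.png',np.hstack([x,y]))
E
```

```text
clock: 13.03
tool_pos: [0.561, 0.2696, 0.1274]
eef_rot: [-2.378, -2.052, 0.002]
wrist_force: [0.4, -0.8, -1.9]
width: 0.0192
grip_force: 59.3
shift mm [ 0.  -0.1  0.4] turn [ 0.    -0.    -0.001] t 13.5333 F [ 0.3 -0.9 -1.6] w 0.0192 g 59.3
[[297.60285211 111.30165157]
 [296.35862679  92.79955066]]
```

View pics/c6.png

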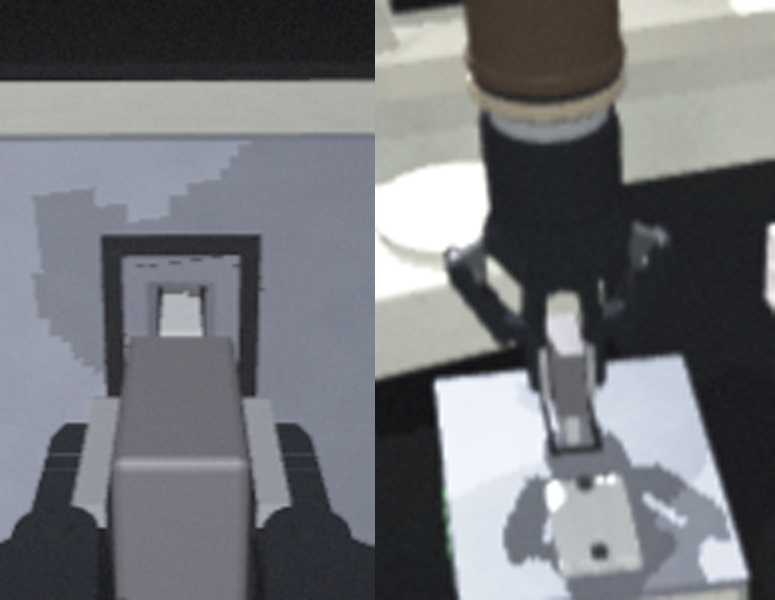

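The blade is through the slot (wrist crop (181,315)), the shoulder is clear of the lid, and the block sits where it did in the fingers, so nothing has slipped. Forces are small, so I'm handing in.

```bash
python3 -c "
from workcell import *
print(hand_in())"
```

```text
the job is handed in; nothing more can be done
None
```

I handed the job in with the square-grip holder's blade down through the uncovered left slot and still gripped at about 59 N; by the arm's pose the disc is within about 1 mm of 40 mm below the lid's top, and the interface gave no verdict.

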